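# Shoot the spring-catch bolt of a welding jig

## Task

Lock the stop plate of the welding jig: with one fingertip hold the spring catch's long pedal right down, and while it is held use the other fingertip to push the bolt by its upright lug fully home through the hole in the stop plate. Then take the hand away so that the catch springs up and locks the bolt there. Only press and push, grasp nothing, and leave the loose things on and round the jig where they are.

Things in the scene. Friction and masses are not known exactly. Their poses are not given: they have to be found in the camera images.
- jig: Steel jig screwed to the table. Origin on the table surface; z up, +y the way the bolt slides home, the pedal on the -x side, the bolt on the +x side. Base plate 10 mm thick, x -80..+65, y -95..+165 mm. An upright stop plate (120 x 10 mm, 62 mm high) crosses it at y = +90. For y below +80 nothing of it but pedal and lug is higher than 47 mm.
- catch_pedal: Flat bare-metal bar, 28 (jig x) x 124 (jig y) x 6 mm, pedal of the spring catch. Origin: centre of its top face, at jig x -30, y 0 mm; 66 mm above the table when up, 56 right down; axes as the jig's. It sinks level wherever pressed (4 N at first, 7 N right down), springs up when let go; a finger may slide along it. Its bent tongue stands in the bolt's notches and blocks it.
- catch (a joint): How far the catch is pressed down, m: 0 up, 0.010 right down on its stop. The bolt can slide while this is above 0.006; with the catch up it has at most 9 mm of play at the start, and it catches in a notch half way if let up there.
- bolt_lug: Upright bare-metal lug on the bolt, 22 (jig x) x 10 mm (jig y), with a round bar 14 mm thick, 24 mm long on top; from 41 to 92 mm above the table. Origin in its middle, 63 mm up; axes as the jig's. It is at jig x +30 mm, 60 mm across from the pedal's middle line, and at jig y = -10 mm + joint bolt. Push it toward jig +y. Behind it (-y) is free down to 47 mm above the table.
- bolt (a joint): How far the bolt has been slid toward jig +y, m: about 0 to 0.005 at the start, 0.045 fully home on its stop. It moves with 3 N of friction and stays where it is left. From 0.041 on the catch can spring up behind it and lock it.
- coupon_tee_2: Bystander: dark welded tee coupon, 80 x 50 x 43 mm, loose on the jig's base plate beyond the stop plate.
- nut_1: Bystander: loose hexagon nut, 23 x 27 x 12 mm, lying on the base plate between pedal and bolt.
- soapstone: Bystander: thin pale soapstone holder, 14 x 150 x 8 mm, loose on the base plate along its -x edge.
- paste_tin: Bystander: round tin with a yellow lid, 71 mm across, 52 mm high, on the table.
- tape_measure: Bystander: yellow tape measure, 64 x 96 x 40 mm, on the table.
- pliers: Bystander: pliers with orange grips, 185 mm long, on the table.

How it is judged (in metres and radians):
On the way, in this order (a step that is already met when the one before it is completed fails the run):
1. a fingertip holds the catch down while the bolt is still back (value of joint catch above 0.006 m and contact force between the fingers and catch_pedal above 1 N and value of joint bolt below 0.01 m), for 0.1 s.
2. with the catch still held down by one fingertip, the other pushes the bolt along by its lug (value of joint catch above 0.006 m and contact force between the fingers and catch_pedal above 1 N and contact force between the fingers and bolt_lug above 1 N and value of joint bolt between 0.012 and 0.042 m), for 0.05 s.
At the end, for the whole second after the job is handed in: The bolt is home through the stop plate (joint bolt above 0.0405 m of 0.045) and at rest, and the catch has sprung up behind it (joint catch below 0.002 m) (value of joint bolt above 0.0405 m and value of joint catch below 0.002 m and velocity of joint bolt below 0.005 m/s); the robot touches nothing.
It fails at once if a loose bystander is moved by more than 25 mm, lifted or carried off (distance of any of coupon_tee_2, nut_1, soapstone, paste_tin, tape_measure, pliers from where it was at the start of the episode above 0.025 m).
It also fails if it takes over 32 s, if anything falls off the work surface, if the arm or the gripper's body presses on something with over 40 N, if the wrist force passes 120 N, or if a joint passes its speed limit or range.

## Robot

A 6-joint arm with a two-finger parallel gripper is mounted at the origin on a cart in front of the work surface, level with it; the furniture and walls round the work are solid. World frame = base frame: x ahead of the robot, y to its left, z up, the work surface at z = 0. Lengths are in mm, angles in rad, forces in N, time in s.
With the tool pointing down it reaches from about 400 to 925 mm from the base axis. Payload 12.5 kg.
Tool frame: the origin (TCP) lies midway between the tips of the shut fingers; the grasp point (between the pads) lies 19 mm behind it (env.pinch_z is the z of the grasp point in the tool frame, in mm); z points along the fingers, y is the line along which they close (so a half turn about z gives the same grasp; the last joint's range is limited). The gripper opens to 95 mm and grips with 3 to 60 N. Pads are 20 mm wide; open, the fingers measure 119 mm over their backs; the gripper's body (75 mm by 180 mm) begins 59 mm behind the grasp point.
Start: joints at [-0.837, 0.491, 1.559, -0, 1.092, -0.106], TCP at [465.344, -417.255, 214.661] pointing down, gripper open.
Joint ranges: [-3.1, 3.1], [-0.84, 2.19], [0.05, 2.79], [-1.13, 4.28], [0.06, 2.93], [-2.69, 2.69]. Speed limits (rad/s): [2.22, 2.22, 2.79, 3.14, 3.14, 3.14].

## Interface

Orientations are given as [roll, pitch, yaw] about the fixed x, y, z axes, in that order (R = Rz(yaw) Ry(pitch) Rx(roll)).
In Python, from cell import env, eyes gives the robot as it stands.
- The arm moves only by the shell command python3 -m inch 'ROWS'. ROWS is JSON, a list of rows, each a list of 3 entries, a list of its own where there are three numbers: the shift along the tool's x, y, z in units of 60 mm (1.0 is 60 mm), then the turn about the tool's z in units of 5 degrees (1.0 is 5 degrees), then the closure, from -1 (fully open) to 1 (shut). In form: [[[tx, ty, tz], turn, claw], ...]. A call has exactly 10 rows; each row shifts and turns the commanded pose from where the row before left it, along the tool's axes as they then stand; what a row does not reach is not made up. A row lasts 1/8 s, in which the tool goes at most 62.5 mm and 10.7 degrees, less where a joint would pass 70% of its speed; a pose out of reach is approached as far as the arm can. A call is refused whole if a number of a shift passes 1 or a number of a turn 1, either way. A call with a gripper value outside its range is refused whole. The fingers move at their own pace and stop on an object; the grip force is fixed at half the most. Time passes only in rows, so rows that do not move let the fingers close, or fill a call up. It gives the time, the measured TCP pose, the force, the opening and the grip force at its end, in the units of the state.
- env.state(): the state, without advancing time (a new reading comes with each control period).
- eyes.read_camera(name): name is "scene" or "top" or "wrist"; returns a dict with "pixels" (384x512x3 uint8, red, green, blue), "fx", "fy", "cx", "cy" (pixels), "extrinsics" (4x4, takes a point from world to camera coordinates). Camera axes: x right, y down, z forward; pixel columns grow to the right and rows downward; lengths in mm; the calibration is good to about 2 mm. A picture is of the moment at which its call begins. There is no depth.
- env.job_done(): hands the job in; it is judged then, once.
Trained networks look in a picture, given as the dict that the camera call returned (one of the last four; its "shot" number tells which), for a name from the list of things; names that differ only in an ending like _2 or _b are one class to them, and where a whole thing is asked for, a point or a joint stands for the part that bears it (a point fixed in the world has none). Each returns a list of dicts, best first, with "score" (0 to 1); they miss things now and then, are a little off and sometimes report something else, mostly with a low value. They report only what shows in the picture. A call takes as long as a camera call.
- eyes.boxes_of(name, picture): "centre" ([row, column] in pixels, amid what is visible of it).
- eyes.cut_out(name, picture): "mask" (384x512 bool, what is visible of it) and "centre" ([row, column] in pixels, amid what is visible of it).
- eyes.spot_point(name, picture): "centre" ([row, column] in pixels: a listed point, or the origin of a listed thing).
The state is a dict: "t": time; "joints": joint angles; "qvel": joint speeds; "tau": joint torques, N m; "eef_pos": TCP position; "tcp_rot": TCP orientation; "ft_force": force on the tool from outside, world axes, zero at the start; "moment": the same for the moment, N m; "opening": opening from 0.0 (shut) to 1.0 (fully open); "grip_force": force on a finger pad.
Only numpy, scipy, OpenCV 4.12 (cv2) and the standard library are available. Lean on these libraries where they do the work, as an engineer would, in place of code of your own. Each camera call takes 0.05 s, during which the arm holds its last target. There are 200 camera calls.

## Working session

There is one attempt and no reset: what is moved stays moved. The work goes in short steps, Python scripts to look and compute and a shell command to move; the robot and the scene stay as the last step left them, time stands still between calls to the robot, and variables do not carry over. Pictures are saved under pics/ and viewed, at most 10 in all, crops included, and the job is handed in when it is done.

```bash
mkdir -p pics; ls; cat > h.py <<'E'
import numpy as np,cv2
from scipy.spatial.transform import Rotation as R
from cell import env,eyes
def cast(p,rc,z):
    E=np.array(p["extrinsics"]);r,c=rc
    d=E[:3,:3].T@np.array([(c-p["cx"])/p["fx"],(r-p["cy"])/p["fy"],1.]);o=-E[:3,:3].T@E[:3,3]
    return (o+d*(z-o[2])/d[2])
def proj(p,X):
    E=np.array(p["extrinsics"]);q=E[:3,:3]@np.array(X)+E[:3,3]
    return np.array([p["fy"]*q[1]/q[2]+p["cy"],p["fx"]*q[0]/q[2]+p["cx"]])
E
python3 - <<'E'
from h import *
s=env.state();print(s)
H={"jig":0,"catch_pedal":66,"bolt_lug":63,"nut_1":16}
ims=[]
for n in("top","scene"):
    p=eyes.read_camera(n);E=np.array(p["extrinsics"]);print(n,"cam",np.round(-E[:3,:3].T@E[:3,3]))
    im=p["pixels"][:,:,::-1].copy()
    for k,z in H.items():
        for f in(eyes.spot_point,eyes.cut_out):
            for d in f(k,p)[:2]:
                print(n,k,f.__name__,round(d["score"],2),np.round(d["centre"]),np.round(cast(p,d["centre"],z)))
    cv2.imwrite(f"pics/{n}1.png",im)
E
```

```text
pics
{'t': 0.0, 'joints': array([-8.36607781e-01,  4.91561875e-01,  1.55946377e+00, -2.41797038e-05,
        1.09170185e+00, -1.05631094e-01]), 'qvel': array([ 0.00055427, -0.00047495,  0.00046547,  0.00152665,  0.00026541,
        0.00033781]), 'tau': array([ 3.87383931e-03, -6.12639642e+01, -2.58183306e+01,  6.94513111e-02,
        4.81838349e-02, -1.19124961e-04]), 'eef_pos': array([ 465.15503799, -417.06181173,  214.05538027]), 'tcp_rot': array([-3.14046187e+00, -9.83266909e-05,  8.39830742e-01]), 'ft_force': array([ 0.38691764,  0.20277975, -0.37659705]), 'moment': array([-0.01706799, -0.01153021, -0.0223278 ]), 'grip_force': 0.0, 'opening': 0.9990531923356831}
top cam [ 492.   61. 1179.]
top jig call 0.69 [203. 298.] [529. -45.   0.]
top jig call 0.35 [227. 282.] [457.   3.   0.]
top jig call 0.72 [203. 294.] [527. -32.   0.]
top catch_pedal call 0.64 [213. 296.] [497. -32.  66.]
top catch_pedal call 0.61 [140. 373.] [ 701. -253.   66.]
top catch_pedal call 0.71 [212. 296.] [501. -34.  66.]
top bolt_lug call 0.55 [205. 301.] [519. -47.  63.]
top bolt_lug call 0.72 [192. 304.] [557. -56.  63.]
top bolt_lug call 0.25 [239. 150.] [431. 374.  63.]
top nut_1 call 0.38 [198. 284.] [544.  -4.  16.]
scene cam [  63. -637. 1129.]
scene jig call 0.83 [234. 266.] [516. -32.   0.]
scene jig call 0.78 [239. 261.] [490. -40.   0.]
scene catch_pedal call 0.6 [225. 258.] [487. -29.  66.]
scene catch_pedal call 0.73 [225. 262.] [498. -37.  66.]
scene bolt_lug call 0.39 [222. 280.] [550. -58.  63.]
scene bolt_lug call 0.19 [231. 246.] [451. -23.  63.]
```

```bash
python3 - <<'E'
import cv2
a=cv2.imread("pics/top1.png")[110:300,200:420];b=cv2.imread("pics/scene1.png")[140:330,160:380]
cv2.imwrite("pics/v1.png",cv2.resize(cv2.hconcat([a,b]),(796,344),interpolation=cv2.INTER_CUBIC)) 
cv2.imwrite("pics/v1.png",cv2.resize(a,None,fx=3.1,fy=3.1,interpolation=cv2.INTER_CUBIC))
cv2.imwrite("pics/v2.png",cv2.resize(b,None,fx=3.1,fy=3.1,interpolation=cv2.INTER_CUBIC))
E
```

```text
(no output)
```

View pics/v1.png

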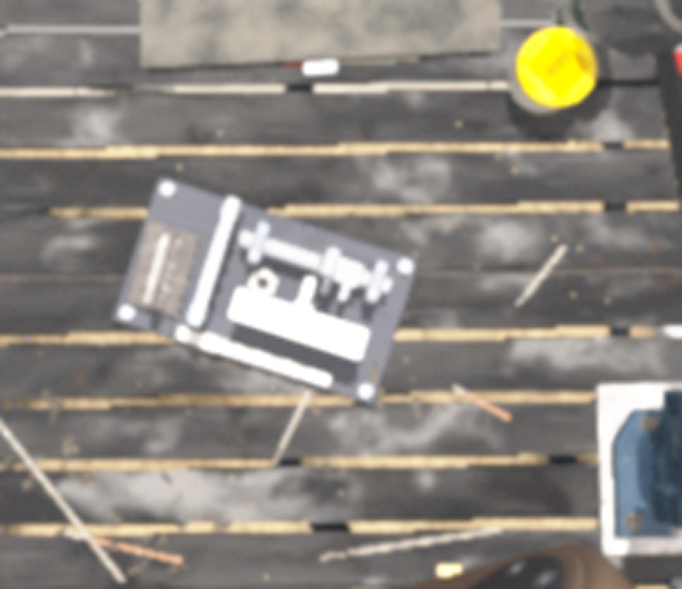

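View pics/v2.png

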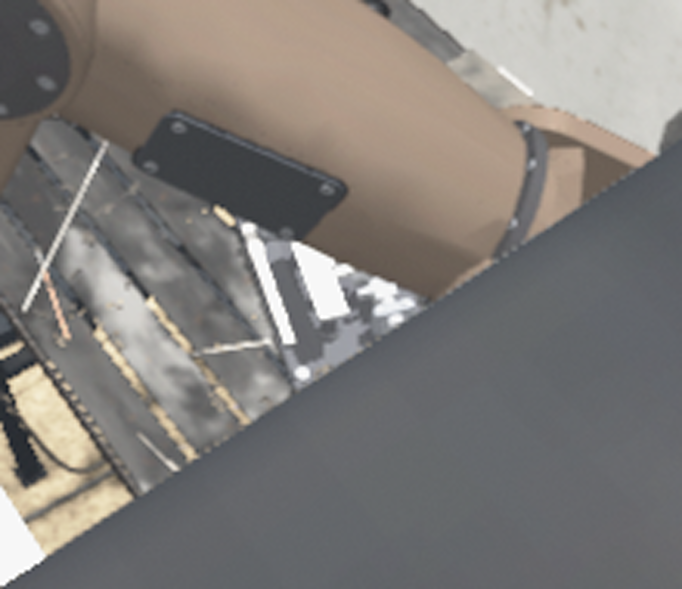

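The top view shows the jig clearly, with +y to the image left and slightly up. The pedal is the white bar centred near view (299,323), the lug is near (333,265), and the nut lies at (263,280). In the scene view the arm hides most of the jig.

```bash
cat > fit.py <<'E'
from h import *
from scipy.optimize import least_squares
def fit(n):
    p=eyes.read_camera(n);d=[d for d in eyes.cut_out("catch_pedal",p)]
    cv2.imwrite(f"pics/{n}_{p['shot']}.png",p["pixels"][:,:,::-1])
    for d in d[:2]:
        m=d["mask"].astype(np.uint8);r,c=np.nonzero(m)
        g=np.array([cast(p,(a,b),66)[:2] for a,b in zip(r,c)],dtype=np.float32)
        (cx,cy),(w,h),a=cv2.minAreaRect(g)
        C=np.cov((g-np.median(g,0)).T);v=np.linalg.eigh(C)[1][:,1];v*=np.sign(v[1])
        print(n,round(d["score"],2),"rect",np.round([cx,cy,w,h,a],1),"pca yaw",np.degrees(np.arctan2(-v[0],v[1])),"mean",g.mean(0))
    for d in eyes.spot_point("bolt_lug",p)[:2]+eyes.spot_point("catch_pedal",p)[:2]: print(round(d["score"],2),cast(p,d["centre"],64).round(1))
    return p
E
python3 - <<'E'
from fit import *
p=fit("top")
# manual corners from view
V=[((160,180),(65,165)),((417,250),(65,-95)),((375,405),(-80,-95)),((112,318),(-80,165))]
W=np.array([cast(p,(110+v[1]/3.1,200+v[0]/3.1),10)[:2] for v,_ in V]);J=np.array([j for _,j in V],float)
def f(q):
    c,s=np.cos(q[2]),np.sin(q[2]);return (J@np.array([[c,s],[-s,c]])+q[:2]-W).ravel()
r=least_squares(f,[520,-30,-.28]);print("plate",r.x,np.degrees(r.x[2]),r.fun.round(1))
V=[(232,285),(370,325),(365,362),(228,320)]
print("ped corners",[cast(p,(110+v[1]/3.1,200+v[0]/3.1),66)[:2].round() for v in V])
E
```

```text
top 0.8 rect [506.  -35.7 119.5  52.4  70. ] pca yaw -19.292616972467798 mean [496.0641  -32.49946]
top 0.75 rect [549.9 -47.2 139.1  38.5  60.8] pca yaw -19.986191272687446 mean [547.74194 -49.54905]
0.84 [541.9 -54.9  64. ]
0.86 [501.9 -32.4  64. ]
0.38 [545.9 -63.7  64. ]
plate [ 5.25129812e+02 -4.37511840e+01 -3.08746079e-01] -17.689847252460982 [ 4.6  3.  -4.4 -2.1  2.8 -1.1 -3.   0.2]
ped corners [array([530.,  26.]), array([492., -98.]), array([459., -93.]), array([498.,  30.])]
```

```bash
python3 -m inch '[[[0.78,-0.52,0],0,0],[[0.78,-0.52,0],0,0],[[0.78,-0.52,0],0,0],[[0.78,-0.52,0],0,0],[[0.78,-0.52,0],0,0],[[0.78,-0.52,0],0,0],[[0,0,0],-1,0],[[0,0,0],-1,0],[[0,0,0],-1,0],[[0,0,0],-1,0]]'
python3 - <<'E'
from fit import *
s=env.state();print(s["eef_pos"],s["tcp_rot"],s["opening"],s["ft_force"])
p=fit("wrist")
for o,a,col in(((525,-44),-17.7,(0,0,255)),):
    im=cv2.resize(p["pixels"][:,:,::-1],None,fx=1.5,fy=1.5)
    a=np.radians(a);c,sn=np.cos(a),np.sin(a)
    for b,z in(([-44,-62,-16,62],66),([-80,-95,65,165],10),([18,-17,42,-3],92)):
        q=[(b[0],b[1]),(b[2],b[1]),(b[2],b[3]),(b[0],b[3])]
        q=[proj(p,(o[0]+c*x-sn*y,o[1]+sn*x+c*y,z))[::-1]*1.5 for x,y in q]
        cv2.polylines(im,[np.int32(q)],True,col,1)
    cv2.imwrite("pics/v3.png",im)
E
```

```text
t: 2.35
eef_pos: [513.5, -83.1, 214.7]
tcp_rot: [3.141, 0.0, 1.192]
ft_force: [0.3, -0.1, 0.1]
opening: 0.495
grip_force: 0.0
[513.47332612 -83.13158637 214.73391376] [3.14130705e+00 3.22279319e-05 1.19193271e+00] 0.49546577669664255 [ 0.30246915 -0.10399211  0.11060716]
wrist 0.95 rect [509.9 -38.  123.2  58.8  71. ] pca yaw -18.613444775096138 mean [499.18323 -30.91012]
wrist 0.29 rect [476.    2.9 128.7  13.5  71.4] pca yaw -17.99032971540621 mean [477.42392    6.376742]
0.68 [546.1 -61.8  64. ]
0.69 [493.3 -33.8  64. ]
```

View pics/v3.png

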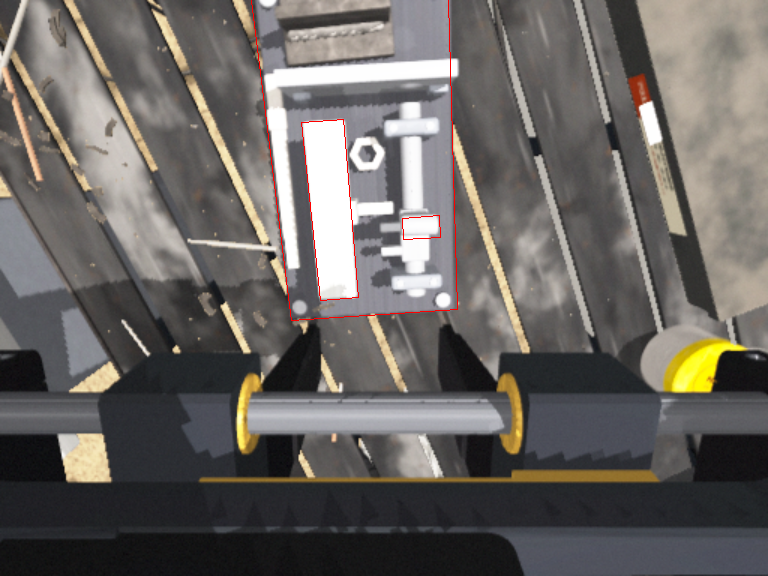

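The overlay matches the pedal, plate and lug (421,227) to within a few millimetres. The fingers straddle both lines, so I'll square up and go down to just above the pedal.

```bash
python3 -m inch '[[[0,0,0],-0.74,0],[[-0.05,-0.01,0.6],0,0],[[0,0,0.6],0,0],[[0,0,0.6],0,0],[[0,0,0.4],0,0],[[0,0,0.1],0,0],[[0,0,0],0,0],[[0,0,0],0,0],[[0,0,0],0,0],[[0,0,0],0,0]]'
python3 - <<'E'
from h import *
s=env.state();print(s["eef_pos"],s["tcp_rot"],s["opening"],s["ft_force"])
p=eyes.read_camera("wrist");cv2.imwrite("pics/v4.png",cv2.resize(p["pixels"][:,:,::-1],None,fx=1.5,fy=1.5))
E
```

```text
t: 3.8
eef_pos: [512.1, -85.9, 77.1]
tcp_rot: [3.141, 0.0, 1.253]
ft_force: [-0.7, -0.1, 0.6]
opening: 0.5
grip_force: 0.0
[512.13024598 -85.94420321  77.11379223] [3.14063323e+00 3.41297299e-05 1.25335554e+00] 0.5000067747426037 [-0.65698023 -0.0692834   0.64161893]
```

View pics/v4.png

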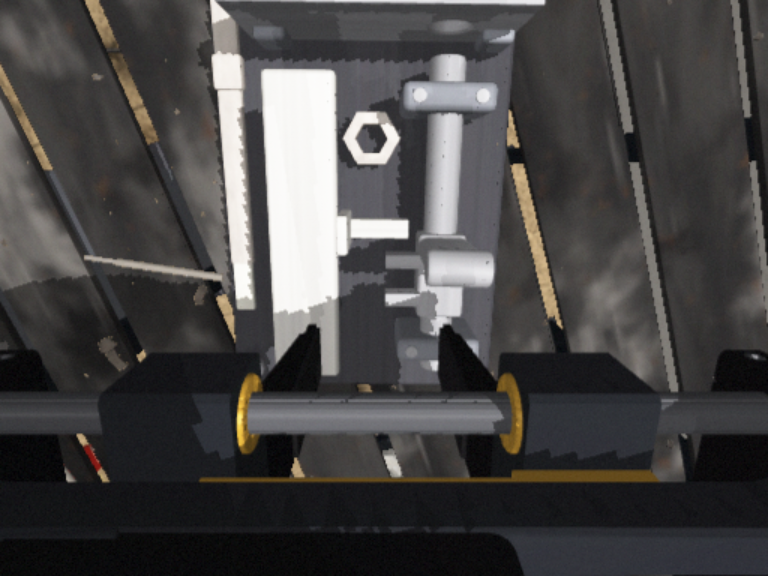

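Both fingertips line up: the left one (313,330) is over the pedal and the right one (447,330) is behind the lug bar (461,268). Now I'll press down.

```bash
python3 -m inch '[[[0,0,0.1],0,0],[[0,0,0.1],0,0],[[0,0,0.06],0,0],[[0,0,0.05],0,0],[[0,0,0.05],0,0],[[0,0,0.02],0,0],[[0,0,0],0,0],[[0,0,0],0,0],[[0,0,0],0,0],[[0,0,0],0,0]]'
```

```text
t: 5.1
eef_pos: [512.1, -85.9, 55.5]
tcp_rot: [3.14, 0.0, 1.254]
ft_force: [-4.3, 1.2, 28.7]
opening: 0.504
grip_force: 14.7
```

On the stop (29 N). I'll ease off slightly and push along tool +x.

```bash
python3 -m inch '[[[0.1,0,-0.01],0,0],[[0.1,0,0],0,0],[[0.1,0,0],0,0],[[0.1,0,0],0,0],[[0.1,0,0],0,0],[[0.1,0,0],0,0],[[0.1,0,0],0,0],[[0.1,0,0],0,0],[[0,0,0],0,0],[[0,0,0],0,0]]'
```

```text
t: 6.35
eef_pos: [528.2, -42.2, 56.1]
tcp_rot: [3.137, 0.002, 1.255]
ft_force: [-1.7, -14.6, 24.5]
opening: 0.499
grip_force: 12.4
```

```bash
python3 -m inch '[[[0.08,0,0],0,0],[[0.08,0,0],0,0],[[0.05,0,0],0,0],[[0.04,0,0],0,0],[[0,0,0],0,0],[[0,0,0],0,0],[[0,0,0],0,0],[[0,0,0],0,0],[[0,0,0],0,0],[[0,0,0],0,0]]'
```

```text
t: 7.6
eef_pos: [532.9, -28.4, 56.1]
tcp_rot: [3.137, 0.002, 1.254]
ft_force: [-3.0, -19.4, 23.1]
opening: 0.502
grip_force: 16.4
```

```bash
python3 -m inch '[[[0.03,0,0],0,0],[[0.03,0,0],0,0],[[0.02,0,0],0,0],[[0,0,0],0,0],[[0,0,0],0,0],[[0,0,0],0,0],[[0,0,0],0,0],[[0,0,0],0,0],[[0,0,0],0,0],[[0,0,0],0,0]]'
python3 - <<'E'
from h import *
p=eyes.read_camera("wrist");cv2.imwrite("pics/v5.png",cv2.resize(p["pixels"][:,:,::-1],None,fx=1.5,fy=1.5))
E
```

```text
t: 8.85
eef_pos: [533.1, -27.4, 56.1]
tcp_rot: [3.139, 0.005, 1.252]
ft_force: [-14.5, -55.9, 25.7]
opening: 0.501
grip_force: 33.5
```

View pics/v5.png

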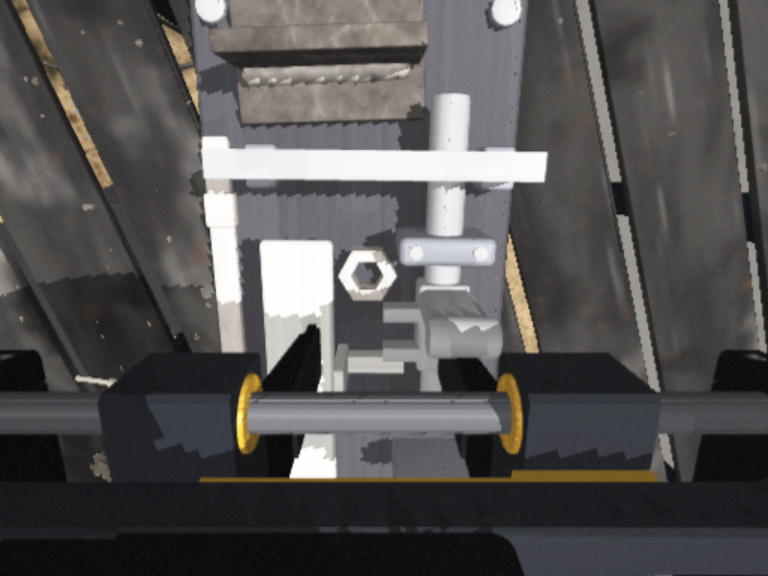

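The bolt end (450,100) sticks out through the stop plate, and the push force jumped to 58 N, so it is on its stop. I'll back off, then lift clear.

```bash
python3 -m inch '[[[-0.05,0,0],0,0],[[-0.08,0,0],0,0],[[0,0,0],0,0],[[0,0,-0.15],0,0],[[0,0,-0.3],0,0],[[0,0,-0.6],0,0],[[-0.5,0,-0.6],0,0],[[-0.8,0,-0.5],0,0],[[-0.5,0,0],0,0],[[0,0,0],0,0]]'
python3 - <<'E'
from h import *
p=eyes.read_camera("wrist");cv2.imwrite("pics/v6.png",cv2.resize(p["pixels"][:,:,::-1],None,fx=1.5,fy=1.5))
print(env.state()["ft_force"])
E
```

```text
t: 10.15
eef_pos: [496.4, -132.9, 183.4]
tcp_rot: [3.141, 0.0, 1.251]
ft_force: [-0.1, 0.2, -0.9]
opening: 0.501
grip_force: 0.0
[-0.19021726  0.14176537 -0.67355609]
```

View pics/v6.png

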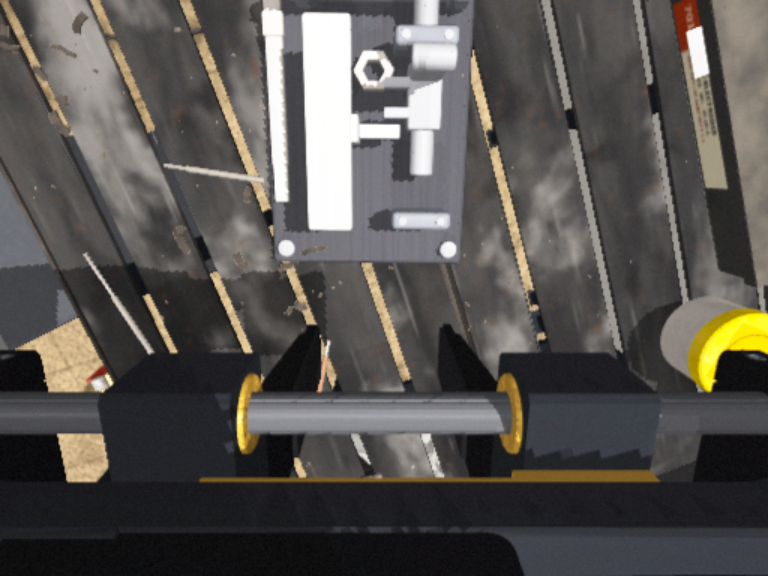

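The lug is at (435,55) by the front guide. The catch tongue (380,130) stands behind the bolt's tooth (397,112), and the nut and soapstone are where they were. Handing in.

```bash
python3 -c "
from cell import env
print(env.job_done())"
```

```text
the job is handed in; nothing more can be done
None
```

I held the pedal down, pushed the bolt home through the stop plate (58 N at its stop) and took the hand clear; the last picture shows the catch tongue standing behind the bolt, so I handed the job in, but no verdict came back.

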